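# Pop the fuel flap on a car side panel

### The job

Test the push-push latch of the fuel flap in the blue car panel: with the fingertips press the flap down once on its orange mark, firmly but without forcing it, as far as it goes, then let go so that it pops up, watch for a couple of seconds that it stays open by itself, and leave it open, not pushed shut again. Nothing is to be gripped or lifted, and the tape roll, sanding block and small steel tin stay where they are.

Things in the scene. Friction and masses are not known exactly. Their poses are not given: they have to be found in the camera images.
- panel: Blue sheet section of a car's side panel, fixed flat on the bench, 260 (its x) by 330 (its y) by 100 mm high, top face level; placed and turned anew each time. Origin on the bench under the middle of the flap opening; it reaches 130 mm to either side in x, 115 mm to -y, 215 mm to +y. A thin white stripe runs along its x, 135 mm from the origin to +y.
- flap (a joint): Angle of the fuel flap, rad: 0 to 0.01 shut, latched, flush; 0.45 popped open, its stop, where a spring holds it; negative pressed in, to the stop at -0.075 (mark 8 mm down). It needs 2 to 5 N at the mark; 6 mm or more down (go to the stop) unlatches it, and as the finger rises the flap follows and springs open in about 0.5 s. Pressing the open flap fully down latches it shut again.
- flap_hinge (a point): Middle of the flap's hinge edge, on its top face, 65 mm from the panel's origin to +y. The flap is a light grey plate 120 (panel x) by 130 (panel y) by 4 mm with a 3 mm gap round it, hinged along this +y edge, free edge towards the panel's -y. Open, its free edge stands about 57 mm above the panel.
- flap_press (a point): Centre of the orange round mark, 28 mm across, on the flap's top face, where to press: 112 mm from the hinge, 18 mm from the free edge, midway along it. It moves with the flap; shut, it is 100 mm above the bench and 47 mm from the panel's origin to -y. x runs along the hinge, z out of the top face (up when shut).
- latch_pin (a joint): Sideways position of the small steel pin hidden in the latch, m: 0 while latched, about +0.002 to +0.008 when the flap has been pressed far enough to unlatch, -0.001 to -0.007 once it has popped. Not to be touched; it cannot be seen while the flap is shut.
- tape_roll: Yellow roll of masking tape, 86 mm across, 25 mm high, lying loose on the panel's top face beyond the hinge; origin at the centre of its underside. Leave alone.
- sanding_block: Cork sanding block with a dark sole, 68 by 45 by 32 mm, standing loose on the panel's top face beyond the hinge (it and the tape roll may be swapped); origin at the centre of its underside. Leave alone.
- hardener_tin: Small upright steel tin, 62 mm across and 95 mm high, loose on the bench just beyond the panel's -y edge, near the flap's free edge; origin at the centre of its underside. Leave alone.

How it is judged:
By the outcome, as a careful person would: the job done as asked, in the order asked, and still so for the second after the job is handed in, with the robot touching nothing.
It also fails if it takes over 32 s, if anything falls off the work surface, if the arm or the gripper's body presses on something with over 40 N, if the wrist force passes 120 N, or if a joint passes its speed limit or range.

### The arm

A 6-joint arm with a two-finger parallel gripper is mounted at the origin on the work surface. World frame = base frame: x ahead of the robot, y to its left, z up, the work surface at z = 0. Lengths are in mm, angles in rad, forces in N, time in s.
With the tool pointing down it reaches from about 325 to 900 mm from the base axis. Payload 3.5 kg.
Tool frame: the origin (TCP) lies at the very end of the fingers, on their centre line; the grasp point (between the pads) lies 19 mm behind it; z points along the fingers, y is the line along which they close (so a half turn about z gives the same grasp; the last joint's range is limited). The gripper opens to 85 mm and grips with 20 to 120 N. Pads are 22 mm wide; open, the fingers measure 114 mm over their backs; the gripper's body (76 mm by 85 mm) begins 54 mm behind the grasp point. The pads swing forward as they close: fully open they stand 13 mm farther back than shut.
Start: joints at [1.157, 0.276, -0.026, 1.268, 0, 1.467], TCP at [191.144, 595.051, 231.313] pointing down, gripper open.
Joint ranges: [-3.12, 3.12], [-0.85, 1.88], [-1.08, 1.24], [-1.95, 2.15], [-1.57, 1.53], [-3.14, 3.14]. Speed limits (rad/s): [2.57, 2.57, 3.14, 3.14, 3.14, 3.14].

### API

Orientations are given as a unit quaternion [w, x, y, z].
In Python, from cell import env gives the robot as it stands.
- The arm moves only by the tool drive_tool, never from a script. Its argument "rows" is a list of rows, each a list of 7 numbers: the gripper command: -1 is shut, 1 is fully open, values between are in proportion, then the shift along the tool's x, y, z in mm, then the turn, a rotation vector about the tool's x, y, z in rad. In form: [[gripper, x, y, z, rx, ry, rz], ...]. A call has 1 to 20 rows; each row shifts and turns the commanded pose from where the row before left it, along the tool's axes as they then stand; what a row does not reach is not made up. A row lasts 1/12 s, in which the tool goes at most 41.7 mm and 7.16 degrees, less where a joint would pass 70% of its speed; a pose out of reach is approached as far as the arm can. A call with a gripper value outside its range is refused whole. The fingers move at their own pace and stop on an object; "squeeze" is the grip in N (left out, the last holds). Time passes only in rows, so rows that do not move let the fingers close. It gives the time, the measured TCP pose, the force, the opening and the grip force at its end, in the units of the state.
- env.get_state(): the state, without advancing time (a new reading comes with each control period).
- env.read_camera(name): name is "scene" or "top"; returns a dict with "frame" (384x512x3 uint8, red, green, blue), "intrinsics" (3x3 intrinsics, pixels), "rvec" (rotation vector, rad) and "tvec" (3), from world to camera coordinates, as OpenCV has them. Camera axes: x right, y down, z forward; pixel columns grow to the right and rows downward; lengths in mm; the calibration is good to about 2 mm. A picture is of the moment at which its call begins. There is no depth.
- env.close_job(): hands the job in; it is judged then, once.
Trained networks look in a picture, given as the dict that the camera call returned (one of the last four; its "shot" number tells which), for a name from the list of things; names that differ only in an ending like _2 or _b are one class to them, and where a whole thing is asked for, a point or a joint stands for the part that bears it (a point fixed in the world has none). Each returns a list of dicts, best first, with "confidence" (0 to 1); they miss things now and then, are a little off and sometimes report something else, mostly with a low value. They report only what shows in the picture. A call takes as long as a camera call.
- env.cut_out(thing, picture): "region" (384x512 bool, what is visible of it) and "box" ([centre column, centre row, width, height] in pixels, round what is visible of it).
The state is a dict: "time_s": time; "joints": joint angles; "qvel": joint speeds; "joint_torque": joint torques, N m; "tool_pos": TCP position; "eef_rot": TCP orientation; "contact_force": force on the tool from outside, world axes, zero at the start; "ft_torque": the same for the moment, N m; "grip_width": opening from 0.0 (shut) to 1.0 (fully open); "finger_force": force on a finger pad.
Only numpy, scipy, OpenCV 4.12 (cv2) and the standard library are available. Lean on these libraries where they do the work, as an engineer would, in place of code of your own. Each camera call takes 0.05 s, during which the arm holds its last target. There are 200 camera calls.

## Working session

There is one attempt and no reset: what is moved stays moved. The work goes in short steps, Python scripts to look and compute and a tool call to move; the robot and the scene stay as the last step left them, time stands still between calls to the robot, and variables do not carry over. Pictures are saved under pics/ and viewed, at most 10 in all, crops included, and the job is handed in when it is done.

Besides the shell and the picture viewer there is one more tool, called after "Emit:" by a JSON object that holds its "name" and its "arguments", one argument or row to a line. drive_tool: Moves the arm, as the interface text tells. Its arguments: {"type":"object","properties":{"rows":{"type":"array","items":{"type":"array","items":{"type":"number"}}},"squeeze":{"type":"number"}},"required":["rows"]}

```bash
mkdir -p pics
cat > h.py <<'E'
import numpy as np,cv2
from cell import env
def cam(n):
    p=env.read_camera(n);R=cv2.Rodrigues(np.array(p['rvec'],float))[0];t=np.array(p['tvec'],float).ravel()
    return p,np.array(p['intrinsics'],float),R,t
def ray(c,uv):
    p,K,R,t=c;d=R.T@np.linalg.inv(K)@np.array([uv[0],uv[1],1.]);return -R.T@t,d/np.linalg.norm(d)
def atz(c,uv,z):
    o,d=ray(c,uv);return o+d*(z-o[2])/d[2]
def tri(c1,u1,c2,u2):
    o1,d1=ray(c1,u1);o2,d2=ray(c2,u2)
    s=np.linalg.lstsq(np.c_[d1,-d2],o2-o1,rcond=None)[0];a=o1+s[0]*d1;b=o2+s[1]*d2
    return (a+b)/2,np.linalg.norm(a-b)
def orange(c):
    h=cv2.cvtColor(c[0]['frame'],cv2.COLOR_RGB2HSV);m=cv2.inRange(h,(4,150,120),(18,255,255))
    n,l,s,ce=cv2.connectedComponentsWithStats(m);return [(s[i,4],ce[i].round(1),s[i,2:4]) for i in range(1,n) if s[i,4]>15]
E
python3 - <<'E'
from h import *
cs={n:cam(n) for n in('scene','top')}
cv2.imwrite('pics/a.png',np.vstack([cs[n][0]['frame'][:,:,::-1] for n in cs])[:, :])
im=np.hstack([cs[n][0]['frame'][:,:,::-1] for n in cs]);cv2.imwrite('pics/a.png',cv2.resize(im,(800,300)))
cv2.imwrite('pics/top.png',cs['top'][0]['frame'][:,:,::-1])
cv2.imwrite('pics/scene.png',cs['scene'][0]['frame'][:,:,::-1])
for n in cs:
    print(n,(-cs[n][2].T@cs[n][3]).round(),orange(cs[n]))
    for t in('panel','flap','flap_press','tape_roll','sanding_block','hardener_tin'):
        r=env.cut_out(t,cs[n][0])[:2]
        for q in r: 
            ys,xs=np.nonzero(q['region']);print(t,round(q['confidence'],2),np.round(q['box'],1),xs.mean().round(1),ys.mean().round(1), cv2.minAreaRect(np.c_[xs,ys].astype(np.float32)))
s=env.get_state();print(s['tool_pos'],s['eef_rot'],s['contact_force'],s['time_s'])
E
```

```text
scene [1010.  454.  530.] [(np.int32(48), array([211.2, 136.1]), array([11,  6], dtype=int32))]
panel 0.56 [216.2 188.9 146.1 130.5] 212.9 189.0 ((214.02291870117188, 184.7431182861328), (127.64081573486328, 145.6739501953125), 84.61068725585938)
flap 0.86 [212.6 149.3  53.   33.8] 212.1 148.4 ((212.19692993164062, 147.9535369873047), (31.729564666748047, 56.408111572265625), 86.18592071533203)
flap_press 0.73 [213.7 146.6  57.3  32.7] 212.1 148.4 ((212.44613647460938, 148.03077697753906), (31.39603042602539, 54.58250045776367), 86.8201675415039)
tape_roll 0.89 [253.7 184.9  45.3  42.4] 252.9 183.4 ((253.0, 183.0), (38.0, 44.0), 90.0)
sanding_block 0.86 [184.2 185.8  44.2  33.3] 185.6 186.0 ((185.9459228515625, 185.8243408203125), (26.835338592529297, 39.26046371459961), 72.89727020263672)
hardener_tin 0.73 [210.8 113.7  26.1  11.2] 207.5 116.8 ((208.0, 116.0), (12.0, 22.0), 90.0)
top [436.  53. 998.] [(np.int32(80), array([331.4, 215.8]), array([10, 10], dtype=int32))]
panel 0.88 [298.5 193.1 177.6 173.9] 302.4 194.9 ((298.71539306640625, 191.7230682373047), (141.8202667236328, 112.
[... 336 characters left out ...]
6)
tape_roll 0.92 [245.2 183.5  37.6  38.4] 243.8 181.9 ((244.00003051757812, 182.50001525878906), (34.64822769165039, 36.06244659423828), 45.0)
sanding_block 0.64 [279.6 142.6  24.5  29. ] 278.5 142.4 ((278.4051208496094, 142.51095581054688), (20.59001922607422, 31.440359115600586), 19.98310661315918)
sanding_block 0.24 [317.2 205.4  72.7  72.4] 316.1 203.7 ((315.8127746582031, 203.43980407714844), (55.790523529052734, 51.08179473876953), 37.47617721557617)
hardener_tin 0.67 [367.6 245.9  34.8  26.7] 369.7 247.6 ((369.0, 247.5), (25.0, 34.0), 90.0)
[191.13755003 595.07943867 231.34999696] [1.34066442e-05 1.54750528e-01 9.87953578e-01 4.66827436e-05] [ 0.09045399 -0.26508657  0.72362102] 0.7
```

View pics/top.png

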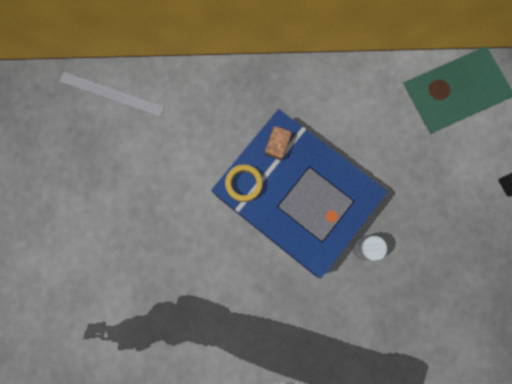

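View pics/scene.png

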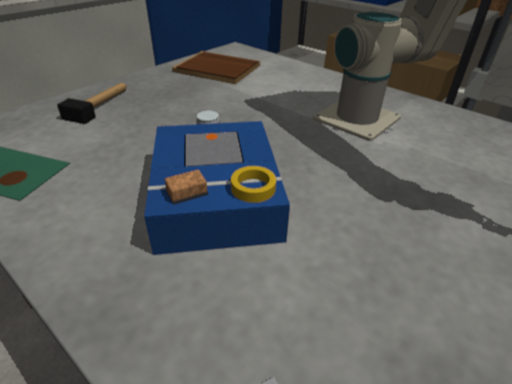

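The top view shows the flap at (316,204), mark at (331,216), tin at (375,248), tape at (244,183) and block at (279,142). The scene view has the mark at (211,136). Next I triangulate the mark and get the panel's axes.

Run:
```python
from h import *
t=cam('top');s=cam('scene')
m,e=tri(t,(331.4,215.8),s,(211.2,136.1));print('mark',m.round(1),e.round(1))
M=atz(t,(331.4,215.8),100);F=atz(t,(315.8,203.2),100);print('mark z100',M.round(1),'scene',atz(s,(211.2,136.1),100).round(1),'flap centre',F.round(1),np.linalg.norm(M-F))
r=[q for q in env.cut_out('flap',t[0])][0]['region']
ys,xs=np.nonzero(r);P=np.array([atz(t,p,100)[:2] for p in np.c_[xs,ys]]).astype(np.float32);print(cv2.minAreaRect(P))
y=(F-M)[:2];print('panel y dir deg',np.degrees(np.arctan2(y[1],y[0])))
# white stripe
for a,b in[((303,130),(239,209))]:
    d=atz(t,a,100)-atz(t,b,100);print('stripe',np.degrees(np.arctan2(d[1],d[0])),atz(t,a,100),atz(t,b,100))
tin,e=tri(t,(374.5,248),s,(208,116));print('tin top',atz(t,(374.5,248),95).round(),tin.round(),e)
S=env.get_state();print(cv2.Rodrigues(np.eye(3))[0].ravel(),S['grip_width'])
```

```text
mark [ 513.1 -115.6  101.9] 1.4
mark z100 [ 512.8 -115.4  100. ] scene [ 511.2 -118.8  100. ] flap centre [543.5 -80.2 100. ] 46.665593250929874
((544.0599365234375, -79.98015594482422), (132.90879821777344, 122.13081359863281), 51.044105529785156)
panel y dir deg 48.95987366408271
stripe -39.98821831074642 [723.02328075 -57.34179349 100.        ] [534.10229166 101.11555031 100.        ]
tin top [ 436. -213.   95.] [ 436. -213.   92.] 0.5111944832994375
[0. 0. 0.] 0.9984995711531427
```

Emit:
{"name": "drive_tool", "arguments": {
  "rows": [
    [-1,-26,-29,1,0,0,0],
    [-1,-26,-29,1,0,0,0],
    [-1,-26,-29,1,0,0,0],
    [-1,-26,-29,1,0,0,0],
    [-1,-26,-29,1,0,0,0],
    [-1,-26,-29,1,0,0,0],
    [-1,-26,-29,1,0,0,0],
    [-1,-26,-29,1,0,0,0],
    [-1,-26,-29,1,0,0,0],
    [-1,-26,-29,1,0,0,0],
    [-1,-26,-29,1,0,0,0],
    [-1,-26,-29,1,0,0,0],
    [-1,-26,-29,1,0,0,0],
    [-1,-26,-29,1,0,0,0],
    [-1,-26,-29,1,0,0,0],
    [-1,-26,-29,1,0,0,0],
    [-1,-26,-29,1,0,0,0],
    [-1,-26,-29,1,0,0,0],
    [-1,-26,-29,1,0,0,0],
    [-1,-26,-29,1,0,0,0]
  ]
}}

```text
time_s: 2.52
tool_pos: [509.3, -118.3, 211.5]
eef_rot: [0.0, 0.155, 0.988, 0.0]
contact_force: [0.3, -0.2, 0.7]
grip_width: 0.002
finger_force: 0.0
```

Emit:
{"name": "drive_tool", "arguments": {
  "rows": [
    [-1,0,0,0,0,0,-0.12],
    [-1,0,0,0,0,0,-0.12],
    [-1,0,0,0,0,0,-0.12],
    [-1,0,0,0,0,0,-0.12],
    [-1,0,0,0,0,0,-0.12],
    [-1,0,0,0,0,0,-0.12],
    [-1,0,0,0,0,0,-0.12],
    [-1,0,0,0,0,0,-0.12],
    [-1,0,0,0,0,0,-0.12],
    [-1,0,0,0,0,0,-0.12],
    [-1,0,0,0,0,0,0]
  ]
}}

```text
time_s: 3.43
tool_pos: [508.9, -116.2, 211.4]
eef_rot: [0.0, -0.431, 0.902, -0.0]
contact_force: [-0.4, -0.2, -0.8]
grip_width: -0.002
finger_force: 0.0
```

Run:
```python
from h import *
from scipy.spatial.transform import Rotation as Ro
t=cam('top');s=cam('scene')
S=env.get_state();p=np.array(S['tool_pos']);w,x,y,z=S['eef_rot'];R=Ro.from_quat([x,y,z,w]).as_matrix()
print(S['time_s'],p.round(1),R.round(3),np.round(S['joints'],2),np.round(S['contact_force'],2),S['grip_width'])
print('mark in tool',(R.T@(np.array([513.1,-115.6,101.5])-p)).round(1))
for c in(t,s): print(orange(c))
im=np.hstack([t[0]['frame'][120:320,240:440],s[0]['frame'][60:260,110:310]])[:,:,::-1];cv2.imwrite('pics/b.png',cv2.resize(im,(800,400)))
```

```text
3.5333 [ 508.9 -116.2  211.4] [[-0.632 -0.775  0.   ]
 [-0.775  0.632 -0.   ]
 [-0.    -0.    -1.   ]] [-0.35  0.11 -0.28  1.19 -0.   -1.23] [-0.59  0.53 -0.14] 0.00438570382339366
mark in tool [ -3.1  -2.9 109.9]
[(np.int32(61), array([330.4, 215.2]), array([ 9, 10], dtype=int32))]
[(np.int32(48), array([211.2, 136.1]), array([11,  5], dtype=int32))]
```

View pics/b.png

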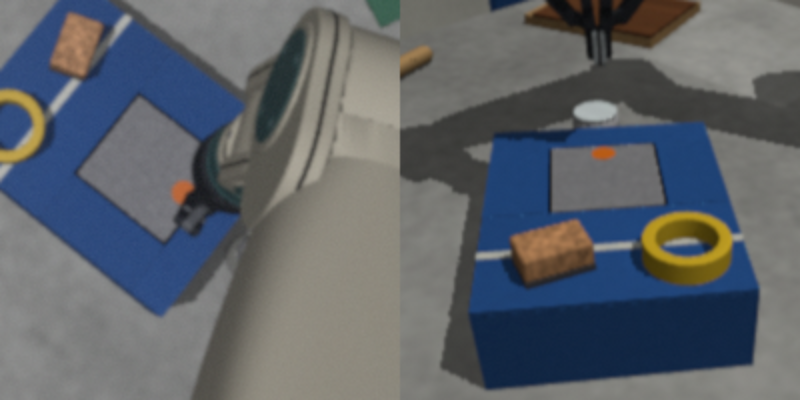

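The left half shows the shut gripper over the flap with the mark at (182,190) still visible. The right half shows the tip (600,60) lined up over the mark (603,153). Now going down to just above it.

Emit:
{"name": "drive_tool", "arguments": {
  "rows": [
    [-1,-1,-3,20,0,0,0],
    [-1,0,0,25,0,0,0],
    [-1,0,0,25,0,0,0],
    [-1,0,0,20,0,0,0],
    [-1,0,0,10,0,0,0],
    [-1,0,0,0,0,0,0],
    [-1,0,0,0,0,0,0]
  ]
}}

```text
time_s: 4.12
tool_pos: [511.7, -117.3, 111.4]
eef_rot: [-0.0, -0.43, 0.903, 0.0]
contact_force: [0.7, 0.5, 0.6]
grip_width: 0.003
finger_force: 0.0
```

Run:
```python
from h import *
s=cam('scene');S=env.get_state()
print(S['time_s'],np.round(S['tool_pos'],1),np.round(S['contact_force'],2),orange(s))
cv2.imwrite('pics/c.png',cv2.resize(s[0]['frame'][60:200,130:300,::-1],None,fx=4,fy=4,interpolation=cv2.INTER_CUBIC))
```

```text
4.1667 [ 512.7 -117.6  112.3] [ 1.18 -0.19 -0.25] [(np.int32(28), array([212.9, 136.5]), array([9, 5], dtype=int32))]
```

View pics/c.png

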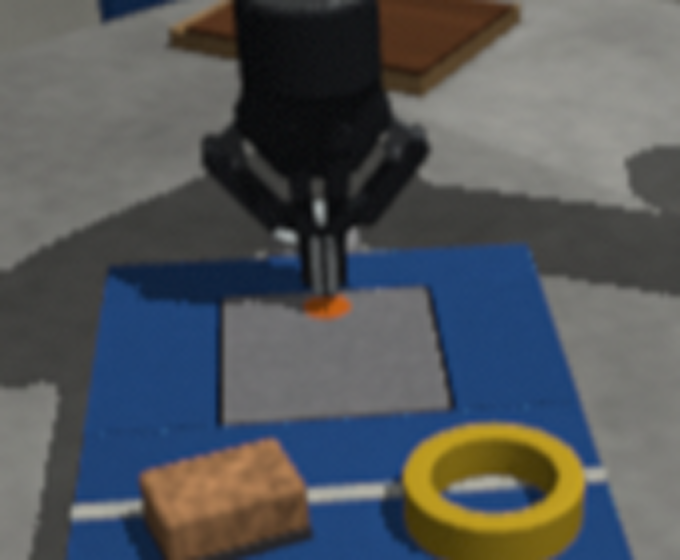

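The fingertips (325,290) are just above the orange mark (327,306), centred on it. Pressing slowly.

Emit:
{"name": "drive_tool", "arguments": {
  "rows": [
    [-1,0,0,4,0,0,0],
    [-1,0,0,3,0,0,0],
    [-1,0,0,2,0,0,0],
    [-1,0,0,1,0,0,0],
    [-1,0,0,1,0,0,0],
    [-1,0,0,1,0,0,0],
    [-1,0,0,1,0,0,0],
    [-1,0,0,1,0,0,0],
    [-1,0,0,0,0,0,0]
  ]
}}

```text
time_s: 4.92
tool_pos: [511.9, -117.4, 97.4]
eef_rot: [0.0, -0.43, 0.903, -0.0]
contact_force: [-0.7, -0.9, 3.4]
grip_width: -0.0
finger_force: 1.5
```

Contact at 3.4 N, so the flap is going down. On to the stop in small steps.

Emit:
{"name": "drive_tool", "arguments": {
  "rows": [
    [-1,0,0,1,0,0,0],
    [-1,0,0,1,0,0,0],
    [-1,0,0,1,0,0,0],
    [-1,0,0,0,0,0,0]
  ]
}}

```text
time_s: 5.25
tool_pos: [511.9, -117.4, 94.2]
eef_rot: [0.0, -0.43, 0.903, -0.0]
contact_force: [-1.3, 0.1, 2.7]
grip_width: 0.001
finger_force: 1.6
```

Emit:
{"name": "drive_tool", "arguments": {
  "rows": [
    [-1,0,0,1,0,0,0],
    [-1,0,0,0,0,0,0]
  ]
}}

```text
time_s: 5.42
tool_pos: [512.0, -117.3, 93.2]
eef_rot: [0.0, -0.43, 0.903, -0.0]
contact_force: [-1.1, 0.8, 3.4]
grip_width: 0.003
finger_force: 1.6
```

Emit:
{"name": "drive_tool", "arguments": {
  "rows": [
    [-1,0,0,1,0,0,0],
    [-1,0,0,0,0,0,0]
  ]
}}

```text
time_s: 5.58
tool_pos: [512.0, -117.3, 92.2]
eef_rot: [0.0, -0.43, 0.903, -0.0]
contact_force: [-1.3, -0.3, 3.5]
grip_width: -0.0
finger_force: 1.6
```

Emit:
{"name": "drive_tool", "arguments": {
  "rows": [
    [-1,0,0,1,0,0,0],
    [-1,0,0,0,0,0,0]
  ]
}}

```text
time_s: 5.75
tool_pos: [512.1, -117.4, 92.0]
eef_rot: [0.0, -0.43, 0.903, -0.0]
contact_force: [-2.3, -0.3, 6.6]
grip_width: -0.0
finger_force: 3.4
```

Emit:
{"name": "drive_tool", "arguments": {
  "rows": [
    [-1,0,0,0.5,0,0,0],
    [-1,0,0,0,0,0,0]
  ]
}}

```text
time_s: 5.92
tool_pos: [512.1, -117.3, 91.9]
eef_rot: [0.0, -0.43, 0.903, -0.0]
contact_force: [-3.0, 0.9, 9.0]
grip_width: 0.001
finger_force: 4.8
```

The stop is reached: z holds at 92 while the force climbs to 9 N. Letting go straight up.

Emit:
{"name": "drive_tool", "arguments": {
  "rows": [
    [-1,0,0,-4,0,0,0],
    [-1,0,0,-8,0,0,0],
    [-1,0,0,-12,0,0,0],
    [-1,0,0,-16,0,0,0],
    [-1,0,0,-20,0,0,0],
    [-1,0,0,-20,0,0,0],
    [-1,0,0,-20,0,0,0],
    [-1,0,0,-20,0,0,0],
    [-1,0,0,-20,0,0,0],
    [-1,0,0,0,0,0,0],
    [-1,0,0,0,0,0,0]
  ]
}}

```text
time_s: 6.83
tool_pos: [512.6, -117.5, 231.8]
eef_rot: [0.001, -0.43, 0.903, -0.001]
contact_force: [-0.1, -0.2, -1.1]
grip_width: -0.005
finger_force: 0.0
```

Run:
```python
from h import *
s=cam('scene');t=cam('top');S=env.get_state()
print(S['time_s'],np.round(S['tool_pos'],1),np.round(S['contact_force'],2),orange(s),orange(t))
cv2.imwrite('pics/d.png',cv2.resize(s[0]['frame'][60:200,130:300,::-1],None,fx=4,fy=4,interpolation=cv2.INTER_CUBIC))
```

```text
6.9333 [ 511.  -117.   229.6] [-0.17  0.03 -0.6 ] [(np.int32(91), array([210.3, 120.2]), array([12, 10], dtype=int32))] [(np.int32(89), array([331. , 210.6]), array([11, 10], dtype=int32))]
```

View pics/d.png

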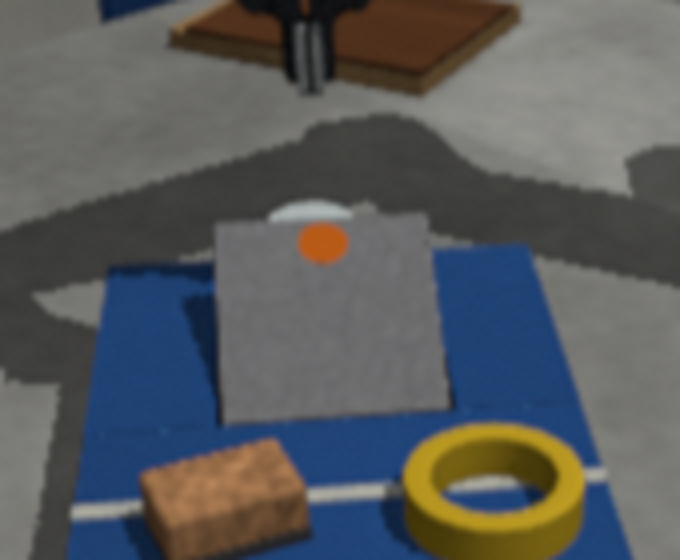

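The flap is open (mark now at (323,242), well clear of the fingertip at (311,90)), and block, tape and tin are in place. Now watching for over 2 s.

Emit:
{"name": "drive_tool", "arguments": {
  "rows": [
    [-1,0,0,0,0,0,0],
    [-1,0,0,0,0,0,0],
    [-1,0,0,0,0,0,0],
    [-1,0,0,0,0,0,0],
    [-1,0,0,0,0,0,0],
    [-1,0,0,0,0,0,0],
    [-1,0,0,0,0,0,0],
    [-1,0,0,0,0,0,0],
    [-1,0,0,0,0,0,0],
    [-1,0,0,0,0,0,0],
    [-1,0,0,0,0,0,0],
    [-1,0,0,0,0,0,0],
    [-1,0,0,0,0,0,0],
    [-1,0,0,0,0,0,0],
    [-1,0,0,0,0,0,0]
  ]
}}

```text
time_s: 8.18
tool_pos: [511.8, -117.3, 230.8]
eef_rot: [-0.0, -0.43, 0.903, 0.0]
contact_force: [-1.1, -0.2, 0.0]
grip_width: -0.005
finger_force: 0.0
```

Emit:
{"name": "drive_tool", "arguments": {
  "rows": [
    [-1,0,0,0,0,0,0],
    [-1,0,0,0,0,0,0],
    [-1,0,0,0,0,0,0],
    [-1,0,0,0,0,0,0],
    [-1,0,0,0,0,0,0],
    [-1,0,0,0,0,0,0],
    [-1,0,0,0,0,0,0],
    [-1,0,0,0,0,0,0],
    [-1,0,0,0,0,0,0],
    [-1,0,0,0,0,0,0],
    [-1,0,0,0,0,0,0],
    [-1,0,0,0,0,0,0],
    [-1,0,0,0,0,0,0],
    [-1,0,0,0,0,0,0],
    [-1,0,0,0,0,0,0]
  ]
}}

```text
time_s: 9.43
tool_pos: [511.8, -117.3, 230.8]
eef_rot: [-0.0, -0.43, 0.903, 0.0]
contact_force: [0.6, -0.4, 0.5]
grip_width: -0.0
finger_force: 0.0
```

Run:
```python
from h import *
s=cam('scene');t=cam('top');S=env.get_state()
a,b=orange(s),orange(t);m=tri(t,b[0][1],s,a[0][1]);print(S['time_s'],a,b,m)
r=env.cut_out('tape_roll',s[0])[0]['box'],env.cut_out('sanding_block',s[0])[0]['box'];print(r)
```

```text
9.5333 [(np.int32(91), array([210.3, 120.2]), array([12, 10], dtype=int32))] [(np.int32(87), array([331.1, 210.6]), array([11, 10], dtype=int32))] (array([ 520.63103491, -106.60003434,  148.99754675]), np.float64(1.2431912951643174))Traceback (most recent call last):
  File "<stdin>", line 4, in <module>
IndexError: list index out of range
```

The mark stands at z = 149 mm, as expected for 0.45 rad, and hasn't moved over 2.5 s. Handing in.

```bash
python3 -c "
from cell import env
print(env.close_job())"
```

```text
the job is handed in; nothing more can be done
None
```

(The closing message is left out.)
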